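# Cast bar out of the mould and home against guide and end stop

### The arm

A 7-joint arm with a two-finger parallel gripper is mounted at the origin on the work surface. World frame = base frame: x ahead of the robot, y to its left, z up, the work surface at z = 0. Lengths are in m, angles in rad, forces in N, time in s.
With the tool pointing down it reaches from about 0.4 to 0.85 m from the base axis. Payload 10.4 kg.
Tool frame: the origin (TCP) lies midway between the tips of the shut fingers; the grasp point (between the pads) lies r.grip_point_offset behind it (r.grip_point_offset is the distance from the TCP to the grasp point, in m); z points along the fingers, y is the line along which they close (so a half turn about z gives the same grasp; the last joint's range is limited). The gripper opens to 87 mm and grips with 3 to 60 N. Pads are 19 mm wide; open, the fingers measure 117 mm over their backs; the gripper's body (75 mm by 190 mm) begins 51 mm behind the grasp point.
Start: joints at [1.15, 0.332, -0.065, 1.46, 0.022, 1.35, -0.088], TCP at [0.242, -0.576, 0.223] pointing down, gripper open.
Joint ranges: [-2.6, 2.6], [-0.5, 2.12], [-1.47, 1.34], [0.16, 2.42], [-1.27, 4.41], [0.06, 2.06], [-2.6, 2.6]. Speed limits (rad/s): [2.22, 2.22, 2.79, 2.79, 3.14, 3.14, 3.14].

### API

Orientations are given as a unit quaternion [x, y, z, w].
In Python, from bench import r gives the robot as it stands.
- The arm moves only by the tool play_rows, never from a script. Its arguments are lists of equal length, an entry for each row: "claw": the closure, from 0 (fully open) to 1 (shut); "delta_pos": the shift along the tool's x, y, z scaled (see below), a list of three; "delta_rot": the turn, a rotation vector about the tool's x, y, z scaled (see below), a list of three. A call has 1 to 8 rows; each row shifts and turns the commanded pose from where the row before left it, along the tool's axes as they then stand; what a row does not reach is not made up. The controller multiplies each number of a shift by 200 mm and each number of a turn by pi rad. A row lasts 1/10 s, in which the tool goes at most 50 mm and 8.59 degrees, less where a joint would pass 70% of its speed; a pose out of reach is approached as far as the arm can. A call with a number of a shift or a turn outside -1 to 1 is refused whole. A call with a gripper value outside its range is refused whole. The fingers move at their own pace and stop on an object; "squeeze" is the grip in N (left out, the last holds). Time passes only in rows, so rows that do not move let the fingers close. It gives the time, the measured TCP pose, the force, the opening and the grip force at its end, in the units of the state.
- r.read_state(): the state, without advancing time (a new reading comes with each control period).
- r.camera(name): name is "scene" or "top"; returns a dict with "pixels" (384x512x3 uint8, red, green, blue), "camera_matrix" (3x3 intrinsics, pixels), "D" ([k1, k2, p1, p2, k3] as OpenCV has them; the pictures are not rectified), "cam_to_world" (4x4, takes a point from camera to world coordinates). Camera axes: x right, y up, looking along -z (the intrinsics and any distortion apply to the point x, -y, -z); pixel columns grow to the right and rows downward; lengths in m; the calibration is good to about 2 mm. A picture is of the moment at which its call begins. There is no depth.
- r.close_job(): hands the job in; it is judged then, once.
The state is a dict: "time": time; "joint_positions": joint angles; "joint_vel": joint speeds; "joint_torque": joint torques, N m; "ee_pos": TCP position; "eef_rot": TCP orientation; "ft_force": force on the tool from outside, world axes, zero at the start; "torque": the same for the moment, N m; "width": finger opening in m; "grip_force": force on a finger pad.
Only numpy, scipy, OpenCV 4.12 (cv2) and the standard library are available. Lean on these libraries where they do the work, as an engineer would, in place of code of your own. Each camera call takes 0.05 s, during which the arm holds its last target. There are 200 camera calls.

### The job

Lift the long cast brass bar out of the open mould, lay it flat on the steel bench plate, and slide it gently home into the corner: one long side flush along the guide, one end bearing on the pad of the end stop. The end stop has been clamped somewhere along the guide and there is no room for a finger between, so let go of the bar and push it home by touch, without ramming guide or stop. Leave it there untouched and everything else on the bench where it lies.

Things in the scene. Friction and masses are not known exactly. Their poses are not given: they have to be found in the camera images.
- bar: cast brass bar 110 x 36 x 18 mm (its x, y, z), about 0.55 kg; origin at the centre of its underside, x along its length. Either end may point either way. It starts lying in the mould's cavity, its top level with the mould's top
- mould: open dark steel casting mould, fixed, 160 x 100 x 24 mm (x, y, z), origin at the centre of its underside. Cavity 116 x 44 mm (x, y) with its floor 6 mm above the bench. Both side walls (28 mm thick) are cut away over the middle 54 mm of the length down to the cavity's floor, so that a finger can go down on each side of the bar
- plate: steel bench plate, fixed, 180 x 250 x 10 mm (x, y, z), origin at the centre of its underside; its top is 10 mm above the bench
- fence: straight steel guide fixed along one long side of the plate, 12 mm thick, 28 mm high over the plate. Origin on the foot of its face, level with the plate's top, z up. Its face is the plane x = 0, from y = +28 to -217 mm; the free plate lies at negative x. With the bar flush along it, the bar's length runs along y and its centre is at x = -18 mm
- offcut: shorter brass offcut 66 x 24 x 14 mm lying on the bench, a bystander; origin at the centre of its underside, x along its length
- hammer: hammer 220 mm long, about 80 mm across the head, lying on the bench, a bystander
- charcoal: black block in a shallow steel tray, 80 x 130 x 32 mm (x, y, z), a bystander; origin at the centre of its underside
- brush: brush 180 mm long lying on the bench, a bystander
- pusher: screwdriver-like setting tool 170 mm long lying on the bench, a bystander
- rail: short rail on top of the guide, origin and axes as the guide's. It carries the end stop, a steel block 34 mm wide (x = -36 to -2 mm), 44 mm high, in front of the guide, with a sprung brass pad (30 x 16 mm, 4 mm soft stroke, about 1 N) on its side towards -y. The stop is clamped anywhere: the pad's face is between y = 0 and y = -60 mm; this is not reported, feel for it

How it is judged:
On the way, in this order (a step that is already met when the one before it is completed fails the run):
1. the bar is lifted out of the mould (z of bar in the frame of mould above 0.04 m), for 0.1 s.
2. the bar lies flat on the plate (z of bar in the frame of fence between -0.003 and 0.02 m and angle between bar's own z axis and vertical below 0.08 rad and contact force between bar and plate above 1 N and horizontal distance between bar and plate below 0.12 m), for 0.1 s.
At the end, for the whole second after the job is handed in: the bar lies flat on the plate, released and at rest, its long side within 2 mm of the guide's face and square to it within 0.025 rad, its end bearing on the sprung pad of the end stop (the pad presses on it with over 0.2 N) (x of bar in the frame of fence between -0.02 and -0.016 m and angle between the x axis of bar and the y axis of fence, either way round below 0.025 rad and z of bar in the frame of fence between -0.003 and 0.003 m and y of bar in the frame of fence below -0.05 m and contact force between bar and rail above 0.2 N and angle between bar's own z axis and vertical below 0.05 rad and linear speed of bar below 0.01 m/s and contact force between the fingers and bar below 0.1 N); the robot touches nothing.
It fails at once if the end stop or the guide is rammed: the bar is pressed against it with more than 30 N (contact force between bar and rail above 30 N or contact force between bar and fence above 30 N).
It fails at once if the robot bears on the guide or end stop with more than 30 N (contact force between the arm and rail above 30 N or contact force between the arm and fence above 30 N).
It fails at once if a bystander is moved by more than 20 mm (distance of any of offcut, hammer, charcoal, brush, pusher from where it was at the start of the episode above 0.02 m).
It also fails if it takes over 67 s, if anything falls off the work surface, if the arm or the gripper's body presses on something with over 40 N, if the wrist force passes 120 N, or if a joint passes its speed limit or range.

## Working session

There is one attempt and no reset: what is moved stays moved. The work goes in short steps, Python scripts to look and compute and a tool call to move; the robot and the scene stay as the last step left them, time stands still between calls to the robot, and variables do not carry over. Pictures are saved under pics/ and viewed, at most 10 in all, crops included, and the job is handed in when it is done.

Besides the shell and the picture viewer there is one more tool, called after "Request:" by a JSON object that holds its "method" and its "body", one argument or row to a line. play_rows: Moves the arm, as the interface text tells. Shifts and turns lie within -1 to 1; 1 stands for 200 mm of shift or pi rad of turn. Its arguments: {"type":"object","properties":{"claw":{"type":"array"},"delta_pos":{"type":"array"},"delta_rot":{"type":"array"},"squeeze":{"type":"number"}},"required":["claw","delta_pos","delta_rot"]}

```bash
mkdir -p pics; cat > h.py <<'E'
import numpy as np, cv2
from bench import r
from scipy.spatial.transform import Rotation as R
def ray(c,uv):
    K=np.array(c["camera_matrix"]);D=np.array(c["D"]);T=np.array(c["cam_to_world"])
    p=cv2.undistortPoints(np.array(uv,float).reshape(-1,1,2),K,D).reshape(-1,2)
    d=np.c_[p[:,0],-p[:,1],-np.ones(len(p))]@T[:3,:3].T
    return T[:3,3],d
def onplane(c,uv,z):
    o,d=ray(c,uv); return o+d*((z-o[2])/d[:,2])[:,None]
def proj(c,P):
    K=np.array(c["camera_matrix"]);D=np.array(c["D"]);T=np.array(c["cam_to_world"])
    q=(np.array(P,float).reshape(-1,3)-T[:3,3])@T[:3,:3]; q=q*[1,-1,-1]
    return cv2.projectPoints(q,np.zeros(3),np.zeros(3),K,D)[0].reshape(-1,2)
def st():
    s=r.read_state(); print({k:np.round(s[k],4).tolist() for k in("time","ee_pos","eef_rot","ft_force","width","grip_force","joint_positions")}); return s
E
python3 - <<'E'
from h import *
import pickle
st(); print(r.grip_point_offset)
for n in("top","scene"):
    c=r.camera(n); pickle.dump(c,open(f"{n}.pkl","wb"))
    cv2.imwrite(f"pics/{n}0.png",cv2.resize(c["pixels"][:,:,::-1],(800,600),interpolation=cv2.INTER_CUBIC)); print(n,np.round(c["cam_to_world"],3).tolist(),c["D"])
E
```

```text
{'time': 0.0, 'ee_pos': [0.2419, -0.5758, 0.2217], 'eef_rot': [0.9803, 0.1976, -0.0002, -0.0007], 'ft_force': [0.0013, -0.3631, -0.2476], 'width': 0.0867, 'grip_force': 0.0, 'joint_positions': [1.1504, 0.3329, -0.0647, 1.461, 0.0216, 1.3499, -0.0885]}
0.0187
top [[-0.029, 0.989, -0.146, 0.366], [-1.0, -0.028, 0.01, 0.011], [0.006, 0.146, 0.989, 1.254], [0.0, 0.0, 0.0, 1.0]] [-0.010041  0.        0.        0.        0.      ]
scene [[-0.841, -0.431, 0.329, 0.981], [0.542, -0.671, 0.507, 0.684], [0.002, 0.604, 0.797, 1.114], [0.0, 0.0, 0.0, 1.0]] [-0.06777459  0.          0.          0.          0.        ]
```

View pics/top0.png

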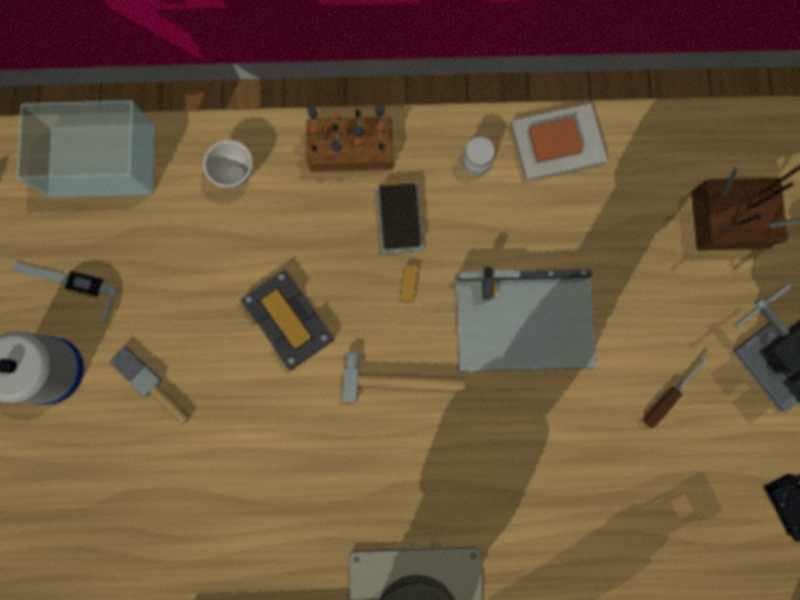

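View pics/scene0.png

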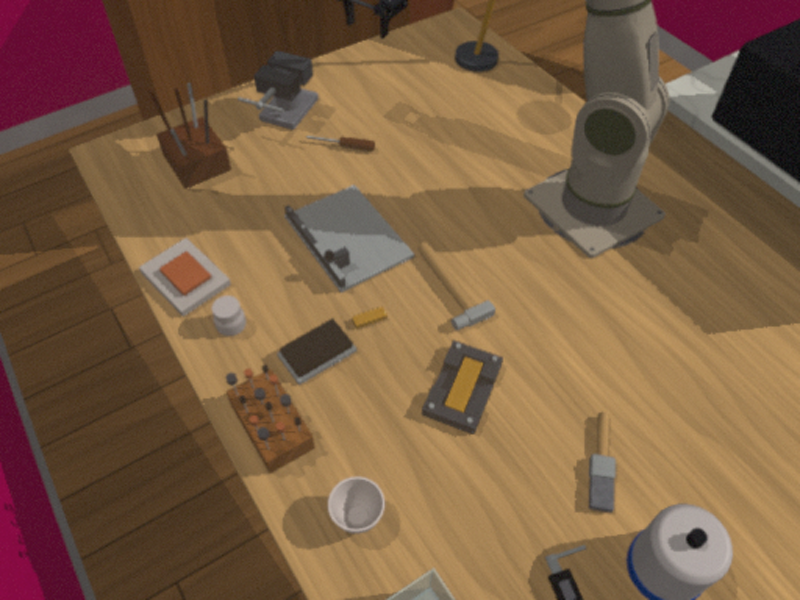

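The top view shows the mould with the bar at about (287,318), the plate at (527,320), and the guide along its far side with the stop at (488,283). The offcut is at (409,282), the hammer at (350,378). The scene view agrees. Next I'll measure the bar, mould and plate.

```bash
python3 - <<'E'
from h import *
import pickle
C={n:pickle.load(open(n+".pkl","rb")) for n in("top","scene")}
def big(m,win):
    u0,v0,u1,v1=[int(x/1.5625) for x in win]
    k=np.zeros_like(m);k[v0:v1,u0:u1]=m[v0:v1,u0:u1]
    n,l,s,_=cv2.connectedComponentsWithStats(k);i=1+np.argmax(s[1:,4]);return (l==i).astype(np.uint8)
def rect(c,m,z):
    p=max(cv2.findContours(m,0,2)[0],key=cv2.contourArea)[:,0]
    w=onplane(c,p,z)[:,:2]*1000
    ys,xs=np.nonzero(m); a=onplane(c,np.c_[xs,ys],z)[:,:2]*1000; mu=a.mean(0)
    ev,V=np.linalg.eigh(np.cov((a-mu).T)); d=V[:,1]
    return np.round(cv2.minAreaRect(w.astype(np.float32))[0],1),mu.round(1),np.round(np.degrees(np.arctan2(d[1],d[0])),2),np.sqrt(12*ev[::-1]).round(1),len(xs)
W={"top":dict(bar=(240,270,335,370),off=(395,255,425,305),plate=(450,262,605,378),mould=(235,262,340,375)),
 "scene":dict(bar=(420,335,505,435),off=(345,300,395,335),plate=(280,180,420,290),mould=(418,335,508,435))}
for n,c in C.items():
    h=cv2.cvtColor(c["pixels"],cv2.COLOR_RGB2HSV).astype(int)
    H,S,V=h[...,0],h[...,1],h[...,2]
    print(n,"hsv bar",h[203,184] if n=="top" else h[246,297], "plate",h[205,337] if n=="top" else h[150,225], "wood",h[260,200])
    brass=((S>165)&(V>110)).astype(np.uint8)
    if n=="top": print("wood S", np.percentile(S[230:300,100:250],[5,50,95,99]))
    for k,z in (("bar",.024),("off",.014)): print(k,*rect(c,big(brass,W[n][k]),z))
    grey=((S<75)&(V>70)).astype(np.uint8)
    print("plate",*rect(c,big(grey,W[n]["plate"]),.01))
    mo=((S<90)&(V<110)).astype(np.uint8); 
    m=big(mo,W[n]["mould"]); m=cv2.drawContours(m*0,[max(cv2.findContours(m,0,2)[0],key=cv2.contourArea)],-1,1,-1); print("mould",*rect(c,m,.024))
t=C["top"]["pixels"][:,:,::-1];s=C["scene"]["pixels"][:,:,::-1]
a=cv2.resize(t[165:245,285:390],None,fx=5,fy=5,interpolation=cv2.INTER_CUBIC); b=cv2.resize(s[115:190,175:270],(800-525,400*275//275),interpolation=cv2.INTER_CUBIC)
cv2.imwrite("pics/plate.png",np.hstack([a,b]))
E
```

```text
top hsv bar [ 20 176 136] plate [60 15 99] wood [ 19 121 146]
wood S [117. 122. 127. 129.]
bar [530.5 223.2] [530.8 222.7] -145.44 [107.8  32.9] 427
off [592.1  -3.9] [592.2  -4. ] 169.28 [62.1 18.9] 134
plate [ 518.7 -217.3] [ 511.5 -215. ] 86.45 [252.9 174.9] 5132
mould [530.9 220.7] [530.1 220.3] -145.76 [161.8  98.9] 1947
scene hsv bar [ 19 180 159] plate [ 15   8 127] wood [ 17 120 166]
bar [530.2 224.1] [531.5 225.2] -145.42 [106.5  35.1] 405
off [593.7   0. ] [593.5  -1.5] 170.74 [61.3 22.1] 113
plate [ 516.9 -222.3] [ 514.4 -209.2] 92.3 [259.4 176.4] 2862
mould [534.8 226.1] [537.3 228.9] -145.61 [165.6  99.5] 1807
```

View pics/plate.png

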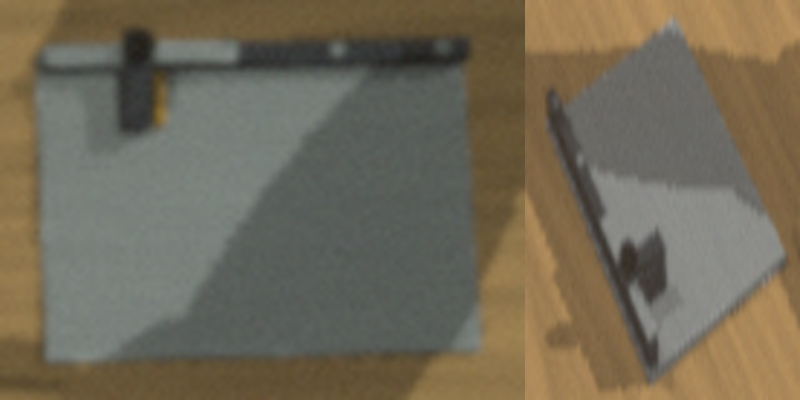

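The crop shows the plate's corners, the guide along the top edge, and the stop at crop (138,95) with its brass pad facing right (−y), face near crop u=167. I'll fit the guide's foot line and the plate edges.

```bash
python3 - <<'E'
from h import *
import pickle
c=pickle.load(open("top.pkl","rb"))
im=cv2.GaussianBlur(c["pixels"],(3,3),0.7);h=cv2.cvtColor(im,cv2.COLOR_RGB2HSV).astype(float)
def sub(p,i): # subpixel peak of |diff|
    g=np.abs(np.diff(p)); j=np.argmax(g); k=slice(max(j-1,0),j+2); return i+0.5+np.average(np.arange(len(g))[k],weights=g[k])
def line(px,z,ax,name):
    w=onplane(c,px,z)[:,:2]*1000
    a,b=w[:,1-ax],w[:,ax]; m=np.ones(len(a),bool)
    for _ in range(5):
        f=np.polyfit(a[m],b[m],1); e=b-np.polyval(f,a); m=np.abs(e)<max(2*np.std(e[m]),.8)
    print(name,"slope deg",np.degrees(np.arctan(f[0])).round(2),"at start/mid/end",np.polyval(f,[a.min(),np.mean(a),a.max()]).round(1),"for",np.round([a.min(),a.mean(),a.max()],1),"std",e[m].std().round(2),m.sum()); return f
S,V=h[...,1],h[...,2]
us=list(range(297,378))
line([(u,sub(S[228:242,u],228)) for u in us],.01,0,"near edge x(y)")
vs=list(range(182,232))
line([(sub(S[v,286:300],286),v) for v in vs],.01,1,"left edge y(x)")
line([(sub(S[v,372:388],372),v) for v in vs],.01,1,"right edge y(x)")
# face foot: last strong dark->bright transition below fence
us=[u for u in range(320,376)]
line([(u,sub(np.minimum.accumulate(V[176:186,u][::-1])[::-1]*0+V[176:186,u],176)) for u in us],.01,0,"foot x(y)")
for u in (300,325,335,345,355,365): print(u,V[170:186,u].astype(int).tolist())
us=range(298,376)
line([(u,sub(S[168:177,u],168)) for u in us],.038,0,"fence back top x(y)")
m=(S>120)&(V>60);m[:183]=0;m[192:]=0;m[:,:313]=0;m[:,:][:,322:]=0
ys,xs=np.nonzero(m);print("pad px",list(zip(xs,ys)))
for v in (184,186,188):print(v,S[v,306:324].astype(int).tolist(),V[v,306:324].astype(int).tolist())
print(onplane(c,[[318.3,186],[318.3,188]],.02)*1000)
E
```

```text
near edge x(y) slope deg -0.01 at start/mid/end [426.5 426.4 426.4] for [-330.3 -215.6 -101. ] std 0.51 80
left edge y(x) slope deg -0.02 at start/mid/end [-91.1 -91.1 -91.2] for [444.7 515.6 587.2] std 0.35 48
right edge y(x) slope deg -0.41 at start/mid/end [-341.8 -342.3 -342.8] for [437.4 508.4 580.2] std 0.33 44
foot x(y) slope deg 2.64 at start/mid/end [590.6 594.3 598. ] for [-335.9 -255.5 -175.3] std 1.81 55
300 [104, 107, 109, 110, 113, 121, 122, 110, 89, 80, 92, 105, 110, 115, 119, 122]
325 [112, 113, 117, 122, 128, 127, 117, 93, 79, 89, 104, 113, 121, 126, 128, 128]
335 [111, 109, 100, 81, 65, 58, 54, 53, 66, 88, 105, 117, 124, 126, 126, 126]
345 [107, 101, 87, 70, 60, 57, 57, 60, 74, 92, 108, 118, 123, 125, 126, 126]
355 [102, 95, 82, 68, 62, 61, 58, 59, 74, 92, 105, 111, 110, 104, 99, 96]
365 [99, 92, 77, 61, 52, 48, 43, 44, 56, 71, 84, 91, 94, 94, 95, 95]
fence back top x(y) slope deg 1.3 at start/mid/end [602.8 605.3 607.8] for [-329.1 -218.9 -108.9] std 1.04 75
pad px [(np.int64(316), np.int64(183)), (np.int64(316), np.int64(184)), (np.int64(316), np.int64(185)), (np.int64(316), np.int64(186)), (np.int64(317), np.int64(186)), (np.int64(316), np.int64(187)), (np.int64(317), np.int64(187)), (np.int64(316), np.int64(188))]
184 [15, 13, 16, 17, 5, 9, 13, 9, 27, 89, 129, 116, 64, 21, 13, 14, 14, 16] [105, 96, 78, 61, 55, 57, 58, 58, 57, 69, 93, 108, 107, 108, 118, 125, 127, 127]
186 [12, 10, 16, 13, 5, 4, 4, 4, 26, 102, 139, 122, 66, 22, 13, 14, 14, 14] [105, 98, 80, 61, 56, 58, 58, 57, 58, 75, 103, 119, 116, 115, 121, 125, 127, 127]
188 [15, 13, 12, 8, 5, 9, 9, 5, 30, 99, 137, 113, 59, 22, 16, 16, 14, 16] [105, 98, 82, 62, 55, 55, 54, 54, 60, 80, 112, 131, 129, 125, 126, 126, 126, 127]
[[ 571.53602098 -167.61435516   20.        ]
 [ 565.69653186 -167.33053399   20.        ]]
```

Request:
{"method": "play_rows", "body": {
  "claw": [0, 0, 0, 0, 0, 0, 0, 0],
  "delta_pos": [
    [0, 0, 0],
    [0, 0, 0],
    [0.137, 0.094, 0],
    [0.137, 0.094, 0],
    [0.137, 0.094, 0],
    [0.152, -0.138, 0],
    [0.152, -0.138, 0],
    [0.152, -0.138, 0]
  ],
  "delta_rot": [
    [0, 0, -0.0328],
    [0, 0, -0.0328],
    [0, 0, 0],
    [0, 0, 0],
    [0, 0, 0],
    [0, 0, 0],
    [0, 0, 0],
    [0, 0, 0]
  ]
}}

```text
time: 0.9
ee_pos: [0.3702, -0.4543, 0.2216]
eef_rot: [0.955, 0.297, -0.0, -0.001]
ft_force: [1.3, 0.3, -0.3]
width: 0.0873
grip_force: 0.0
```

Request:
{"method": "play_rows", "body": {
  "claw": [0, 0, 0, 0, 0, 0, 0, 0],
  "delta_pos": [
    [0.152, -0.138, 0],
    [0.152, -0.138, 0],
    [0.152, -0.138, 0],
    [0.152, -0.138, 0],
    [0.152, -0.138, 0],
    [0.152, -0.138, 0],
    [0.152, -0.138, 0],
    [0.152, -0.138, 0]
  ],
  "delta_rot": [
    [0, 0, 0],
    [0, 0, 0],
    [0, 0, 0],
    [0, 0, 0],
    [0, 0, 0],
    [0, 0, 0],
    [0, 0, 0],
    [0, 0, 0]
  ]
}}

```text
time: 1.7
ee_pos: [0.4446, -0.1345, 0.2224]
eef_rot: [0.955, 0.297, -0.0, 0.0]
ft_force: [0.8, -0.9, 0.6]
width: 0.0873
grip_force: 0.0
```

Request:
{"method": "play_rows", "body": {
  "claw": [0, 0, 0, 0, 0, 0, 0, 0],
  "delta_pos": [
    [0.152, -0.138, 0],
    [0.152, -0.138, 0],
    [0.152, -0.138, 0],
    [0.152, -0.138, 0],
    [0.152, -0.138, 0],
    [0.152, -0.138, 0],
    [0, 0, 0],
    [0, 0, 0]
  ],
  "delta_rot": [
    [0, 0, 0],
    [0, 0, 0],
    [0, 0, 0],
    [0, 0, 0],
    [0, 0, 0],
    [0, 0, 0],
    [0, 0, 0],
    [0, 0, 0]
  ]
}}

```text
time: 2.5
ee_pos: [0.5005, 0.1044, 0.2221]
eef_rot: [0.954, 0.298, -0.0, -0.0]
ft_force: [0.6, -1.1, 0.5]
width: 0.0871
grip_force: 0.0
```

```bash
cat >> h.py <<'E'
def go(x,y,z,yaw):
    s=st(); Q=R.from_quat(s["eef_rot"]); M=Q.as_matrix(); th=np.degrees(np.arctan2(M[1,0],M[0,0]))
    d=M.T@(np.array([x,y,z])-s["ee_pos"])
    G=R.from_euler("z",yaw,degrees=True)*R.from_euler("x",180,degrees=True)
    print("yaw",th.round(2),"tilt",np.degrees(np.arccos(-M[2,2])).round(2),"toolpos units",(d/.2).round(4),"rot units",((Q.inv()*G).as_rotvec()/np.pi).round(4))
E
python3 -c "
from h import *
go(.5307,.2235,.1,34.6)"
```

```text
{'time': 2.5, 'ee_pos': [0.5005, 0.1044, 0.2221], 'eef_rot': [0.9544, 0.2984, -0.0005, -0.0002], 'ft_force': [0.5531, -1.0648, 0.4839], 'width': 0.0871, 'grip_force': 0.0, 'joint_positions': [0.3548, 0.1387, -0.7002, 1.7265, 0.0919, 1.3107, -1.3292]}
yaw 34.72 tilt 0.06 toolpos units [ 0.4637 -0.4029  0.6103] rot units [-0.0002  0.0002  0.0007]
```

Request:
{"method": "play_rows", "body": {
  "claw": [0, 0, 0, 0, 0, 0, 0, 0],
  "delta_pos": [
    [0.155, -0.134, 0],
    [0.155, -0.134, 0],
    [0.154, -0.135, 0],
    [0, 0, 0.2],
    [0, 0, 0.2],
    [0, 0, 0.2],
    [0, 0, 0.0],
    [0, 0, 0]
  ],
  "delta_rot": [
    [0, 0, 0],
    [0, 0, 0],
    [0, 0, 0],
    [0, 0, 0],
    [0, 0, 0],
    [0, 0, 0],
    [0, 0, 0],
    [0, 0, 0]
  ]
}}

```text
time: 3.3
ee_pos: [0.5317, 0.2216, 0.1032]
eef_rot: [0.955, 0.297, -0.0, 0.0]
ft_force: [0.6, 0.2, 1.8]
width: 0.087
grip_force: 0.0
```

```bash
python3 -c "
from h import *
go(.5307,.2235,.0095,34.6)"
```

```text
{'time': 3.3, 'ee_pos': [0.5317, 0.2216, 0.1032], 'eef_rot': [0.955, 0.2967, -0.0004, 0.0002], 'ft_force': [0.6458, 0.1618, 1.767], 'width': 0.087, 'grip_force': 0.0, 'joint_positions': [0.1156, 0.4171, -0.7231, 1.7039, 0.3003, 1.1356, -1.6618]}
yaw 34.52 tilt 0.05 toolpos units [ 0.0016 -0.0106  0.4684] rot units [ 0.0001  0.0003 -0.0005]
```

Request:
{"method": "play_rows", "body": {
  "claw": [0, 0, 0, 0, 0, 0, 0, 0],
  "delta_pos": [
    [0.0016, -0.0106, 0.1],
    [0, 0, 0.1],
    [0, 0, 0.1],
    [0, 0, 0.08],
    [0, 0, 0.05],
    [0, 0, 0.025],
    [0, 0, 0.0],
    [0, 0, 0]
  ],
  "delta_rot": [
    [0, 0, 0],
    [0, 0, 0],
    [0, 0, 0],
    [0, 0, 0],
    [0, 0, 0],
    [0, 0, 0],
    [0, 0, 0],
    [0, 0, 0]
  ]
}}

```text
time: 4.1
ee_pos: [0.531, 0.2249, 0.0123]
eef_rot: [0.955, 0.297, 0.001, 0.0]
ft_force: [0.4, -0.3, 0.9]
width: 0.087
grip_force: 0.0
```

```bash
python3 -c "
from h import *
go(.5307,.2235,.0095,34.6)
c=r.camera('top');cv2.imwrite('pics/g.png',cv2.resize(c['pixels'][150:260,130:270,::-1],None,fx=5,fy=5,interpolation=cv2.INTER_CUBIC))"
```

```text
{'time': 4.1, 'ee_pos': [0.531, 0.2249, 0.0123], 'eef_rot': [0.9548, 0.2974, 0.0005, 0.0], 'ft_force': [0.3611, -0.2716, 0.9386], 'width': 0.087, 'grip_force': 0.0, 'joint_positions': [0.0667, 0.5309, -0.6748, 1.7697, 0.3916, 0.978, -1.7306]}
yaw 34.6 tilt 0.06 toolpos units [-0.0052  0.0051  0.0142] rot units [ 0.0001 -0.0003 -0.    ]
```

View pics/g.png

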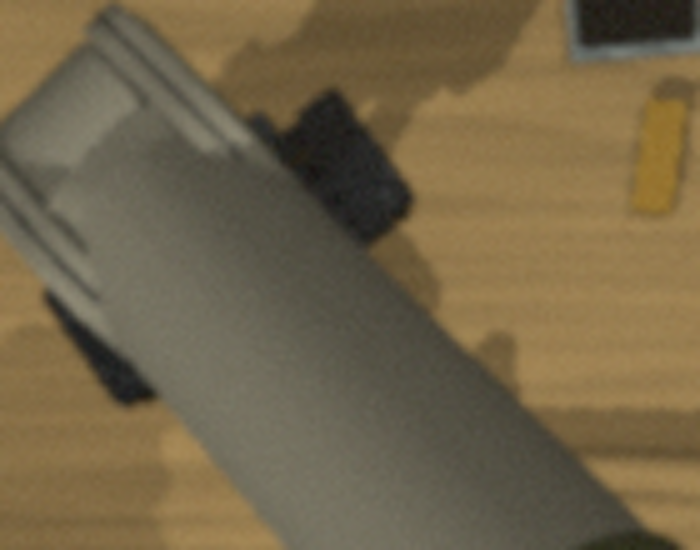

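The gripper sits squarely over the mould and hides the bar; the offcut at (658,155) is clear. I'll go down 2 mm and grip.

Request:
{"method": "play_rows", "body": {
  "claw": [0, 0, 0.3, 0.7, 1, 1, 1, 1],
  "delta_pos": [
    [-0.005, 0.005, 0.01],
    [0, 0, 0],
    [0, 0, 0],
    [0, 0, 0],
    [0, 0, 0],
    [0, 0, 0],
    [0, 0, 0],
    [0, 0, 0]
  ],
  "delta_rot": [
    [0, 0, 0],
    [0, 0, 0],
    [0, 0, 0],
    [0, 0, 0],
    [0, 0, 0],
    [0, 0, 0],
    [0, 0, 0],
    [0, 0, 0]
  ],
  "squeeze": 30
}}

```text
time: 4.95
ee_pos: [0.5302, 0.2233, 0.0095]
eef_rot: [0.955, 0.297, 0.0, 0.0]
ft_force: [-0.2, -0.6, 0.3]
width: 0.0472
grip_force: 0.0
```

Request:
{"method": "play_rows", "body": {
  "claw": [1, 1, 1, 1, 1, 1],
  "delta_pos": [
    [0, 0, 0],
    [0, 0, 0],
    [0, 0, 0],
    [0, 0, 0],
    [0, 0, 0],
    [0, 0, 0]
  ],
  "delta_rot": [
    [0, 0, 0],
    [0, 0, 0],
    [0, 0, 0],
    [0, 0, 0],
    [0, 0, 0],
    [0, 0, 0]
  ]
}}

```text
time: 5.55
ee_pos: [0.5302, 0.2233, 0.0095]
eef_rot: [0.955, 0.297, 0.0, 0.0]
ft_force: [0.6, -0.0, 0.4]
width: 0.0354
grip_force: 30.0
```

Request:
{"method": "play_rows", "body": {
  "claw": [1, 1, 1, 1, 1, 1, 1, 1],
  "delta_pos": [
    [0, 0, -0.03],
    [0, 0, -0.05],
    [0, 0, -0.08],
    [0, 0, -0.1],
    [0, 0, -0.1],
    [0, 0, -0.1],
    [0, 0, -0.1],
    [0, 0, -0.04]
  ],
  "delta_rot": [
    [0, 0, 0],
    [0, 0, 0],
    [0, 0, 0],
    [0, 0, 0],
    [0, 0, 0],
    [0, 0, 0],
    [0, 0, 0],
    [0, 0, 0]
  ]
}}

```text
time: 6.35
ee_pos: [0.531, 0.224, 0.1326]
eef_rot: [0.955, 0.298, 0.002, 0.0]
ft_force: [0.2, -0.6, -5.7]
width: 0.0356
grip_force: 30.0
```

```bash
python3 -c "
from h import *
go(.546,-.242,.13,90)
c=r.camera('scene');cv2.imwrite('pics/l.png',cv2.resize(c['pixels'][130:310,200:380,::-1],(600,600),interpolation=cv2.INTER_CUBIC))"
```

```text
{'time': 6.35, 'ee_pos': [0.531, 0.224, 0.1326], 'eef_rot': [0.9547, 0.2975, 0.0018, 0.0], 'ft_force': [0.2008, -0.5633, -5.6584], 'width': 0.0356, 'grip_force': 29.9918, 'joint_positions': [0.1259, 0.3842, -0.738, 1.6779, 0.277, 1.1833, -1.6473]}
yaw 34.62 tilt 0.21 toolpos units [-1.2621  1.9598  0.0111] rot units [ 0.0009 -0.0008 -0.3077]
```

View pics/l.png

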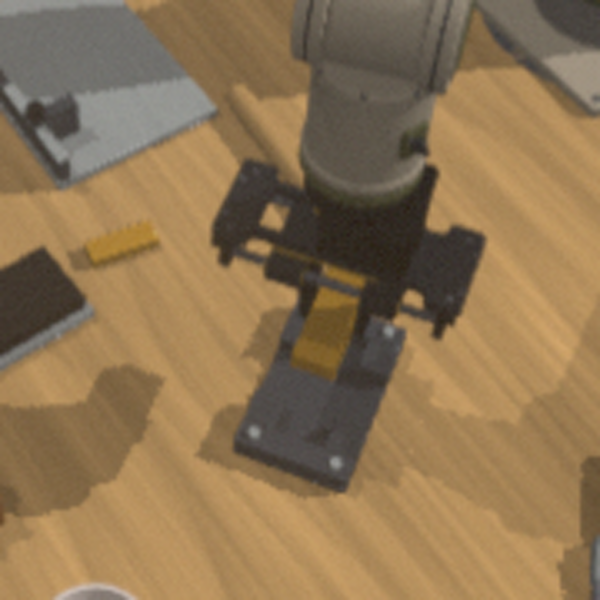

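The bar is up at (335,320), clear of the mould; the wrist force shows its weight. I'll carry it to the plate.

Request:
{"method": "play_rows", "body": {
  "claw": [1, 1, 1, 1, 1, 1, 1, 1],
  "delta_pos": [
    [-0.06, 0.093, 0],
    [-0.115, 0.178, 0],
    [-0.115, 0.178, 0],
    [-0.115, 0.178, 0],
    [-0.115, 0.178, 0],
    [-0.115, 0.178, 0],
    [-0.115, 0.178, 0],
    [-0.115, 0.178, 0]
  ],
  "delta_rot": [
    [0, 0, 0],
    [0, 0, 0],
    [0, 0, 0],
    [0, 0, 0],
    [0, 0, 0],
    [0, 0, 0],
    [0, 0, 0],
    [0, 0, 0]
  ]
}}

```text
time: 7.2
ee_pos: [0.5392, -0.097, 0.1292]
eef_rot: [0.955, 0.297, -0.0, -0.0]
ft_force: [0.0, 0.4, -4.2]
width: 0.0356
grip_force: 30.0
```

Request:
{"method": "play_rows", "body": {
  "claw": [1, 1, 1, 1, 1, 1, 1, 1],
  "delta_pos": [
    [-0.115, 0.178, 0],
    [-0.115, 0.178, 0],
    [-0.115, 0.178, 0],
    [-0.05, 0.085, 0],
    [0, 0, 0],
    [0, 0, 0],
    [0, 0, 0],
    [0, 0, 0]
  ],
  "delta_rot": [
    [0, 0, 0],
    [0, 0, 0],
    [0, 0, 0],
    [0, 0, 0],
    [0, 0, -0.04],
    [0, 0, -0.04],
    [0, 0, -0.04],
    [0, 0, -0.04]
  ]
}}

```text
time: 8.0
ee_pos: [0.5448, -0.2415, 0.1289]
eef_rot: [0.849, 0.528, -0.0, -0.001]
ft_force: [0.0, 0.6, -5.0]
width: 0.036
grip_force: 30.0
```

Request:
{"method": "play_rows", "body": {
  "claw": [1, 1, 1, 1, 1, 1],
  "delta_pos": [
    [0, 0, 0],
    [0, 0, 0],
    [0, 0, 0],
    [0, 0, 0],
    [0, 0, 0],
    [0, 0, 0]
  ],
  "delta_rot": [
    [0, 0, -0.04],
    [0, 0, -0.04],
    [0, 0, -0.04],
    [0, 0, -0.0277],
    [0, 0, 0],
    [0, 0, 0]
  ]
}}

```text
time: 8.6
ee_pos: [0.545, -0.2419, 0.1292]
eef_rot: [0.708, 0.706, -0.0, -0.0]
ft_force: [-0.4, 0.3, -6.1]
width: 0.0359
grip_force: 30.0
```

```bash
python3 -c "
from h import *
go(.546,-.242,.03,90)"
```

```text
{'time': 8.6, 'ee_pos': [0.545, -0.2419, 0.1292], 'eef_rot': [0.7081, 0.7061, -0.0, -0.0003], 'ft_force': [-0.4235, 0.2899, -6.118], 'width': 0.0359, 'grip_force': 29.9916, 'joint_positions': [0.8814, 0.421, -0.6785, 1.6265, 0.2791, 1.194, 0.1391]}
yaw 89.84 tilt 0.04 toolpos units [-0.0009  0.0054  0.4959] rot units [-0.0002 -0.0001 -0.0009]
```

Request:
{"method": "play_rows", "body": {
  "claw": [1, 1, 1, 1, 1, 1, 1],
  "delta_pos": [
    [0, 0.005, 0.1],
    [0, 0, 0.15],
    [0, 0, 0.15],
    [0, 0, 0.1],
    [0, 0, 0.045],
    [0, 0, 0],
    [0, 0, 0]
  ],
  "delta_rot": [
    [0, 0, 0],
    [0, 0, 0],
    [0, 0, 0],
    [0, 0, 0],
    [0, 0, 0],
    [0, 0, 0],
    [0, 0, 0]
  ]
}}

```text
time: 9.3
ee_pos: [0.5469, -0.2423, 0.0216]
eef_rot: [0.707, 0.707, 0.0, 0.001]
ft_force: [-0.0, -0.2, -5.1]
width: 0.0355
grip_force: 30.0
```

Request:
{"method": "play_rows", "body": {
  "claw": [1, 1, 1, 1, 1],
  "delta_pos": [
    [0, 0, 0.01],
    [0, 0, 0.01],
    [0, 0, 0.007],
    [0, 0, 0.0],
    [0, 0, 0]
  ],
  "delta_rot": [
    [0, 0, 0],
    [0, 0, 0],
    [0, 0, 0],
    [0, 0, 0],
    [0, 0, 0]
  ]
}}

```text
time: 9.8
ee_pos: [0.5462, -0.2422, 0.0152]
eef_rot: [0.707, 0.707, -0.0, 0.0]
ft_force: [0.1, 0.0, -5.0]
width: 0.0355
grip_force: 30.0
```

Request:
{"method": "play_rows", "body": {
  "claw": [1, 1, 1, 1, 1],
  "delta_pos": [
    [0, 0, 0.005],
    [0, 0, 0.004],
    [0, 0, 0.003],
    [0, 0, 0.0],
    [0, 0, 0]
  ],
  "delta_rot": [
    [0, 0, 0],
    [0, 0, 0],
    [0, 0, 0],
    [0, 0, 0],
    [0, 0, 0]
  ]
}}

```text
time: 10.3
ee_pos: [0.5462, -0.2422, 0.0135]
eef_rot: [0.707, 0.707, -0.0, 0.0]
ft_force: [-4.5, 1.7, 5.9]
width: 0.0359
grip_force: 30.0
```

Request:
{"method": "play_rows", "body": {
  "claw": [1, 1, 0.48, 0.48, 0.48, 0.48, 0.48],
  "delta_pos": [
    [0, 0, -0.002],
    [0, 0, 0],
    [0, 0, 0],
    [0, 0, 0],
    [0, 0, 0],
    [0, 0, 0],
    [0, 0, 0]
  ],
  "delta_rot": [
    [0, 0, 0],
    [0, 0, 0],
    [0, 0, 0],
    [0, 0, 0],
    [0, 0, 0],
    [0, 0, 0],
    [0, 0, 0]
  ]
}}

```text
time: 11.0
ee_pos: [0.5463, -0.2422, 0.0132]
eef_rot: [0.707, 0.707, 0.0, 0.0]
ft_force: [1.1, 0.4, -0.2]
width: 0.045
grip_force: 0.0
```

Request:
{"method": "play_rows", "body": {
  "claw": [0.48, 0.48, 0.48, 1, 1, 1, 1, 1],
  "delta_pos": [
    [0, 0, -0.05],
    [0, 0, -0.12],
    [0, 0, -0.15],
    [0, -0.12, 0],
    [0, -0.13, 0],
    [0, 0, 0],
    [0, 0, 0],
    [0, 0, 0]
  ],
  "delta_rot": [
    [0, 0, 0],
    [0, 0, 0],
    [0, 0, 0],
    [0, 0, 0],
    [0, 0, 0],
    [0, 0, 0],
    [0, 0, 0],
    [0, 0, 0]
  ]
}}

```text
time: 11.8
ee_pos: [0.4971, -0.242, 0.0777]
eef_rot: [0.707, 0.707, 0.0, 0.0]
ft_force: [-0.5, 0.1, -0.6]
width: 0.0134
grip_force: 0.0
```

Request:
{"method": "play_rows", "body": {
  "claw": [1, 1, 1, 1, 1],
  "delta_pos": [
    [0, 0, 0],
    [0, 0, 0],
    [0, 0, 0],
    [0, 0, 0],
    [0, 0, 0]
  ],
  "delta_rot": [
    [0, 0, 0],
    [0, 0, 0],
    [0, 0, 0],
    [0, 0, 0],
    [0, 0, 0]
  ]
}}

```text
time: 12.3
ee_pos: [0.4962, -0.2421, 0.0771]
eef_rot: [0.707, 0.707, 0.0, -0.0]
ft_force: [-0.3, -0.1, -0.2]
width: 0.0004
grip_force: 0.0
```

```bash
python3 -c "
from h import *
go(.496,-.242,.014,90)
c=r.camera('scene');cv2.imwrite('pics/p.png',cv2.resize(c['pixels'][100:210,160:300,::-1],(763,600),interpolation=cv2.INTER_CUBIC))"
```

```text
{'time': 12.3, 'ee_pos': [0.4962, -0.2421, 0.0771], 'eef_rot': [0.7072, 0.7071, 0.0, -0.0], 'ft_force': [-0.2682, -0.0939, -0.1832], 'width': 0.0004, 'grip_force': 0.0, 'joint_positions': [0.9451, 0.386, -0.6802, 1.7913, 0.2747, 1.0607, 0.165]}
yaw 89.99 tilt 0.01 toolpos units [ 3.000e-04 -1.000e-03  3.154e-01] rot units [-0. -0. -0.]
```

View pics/p.png

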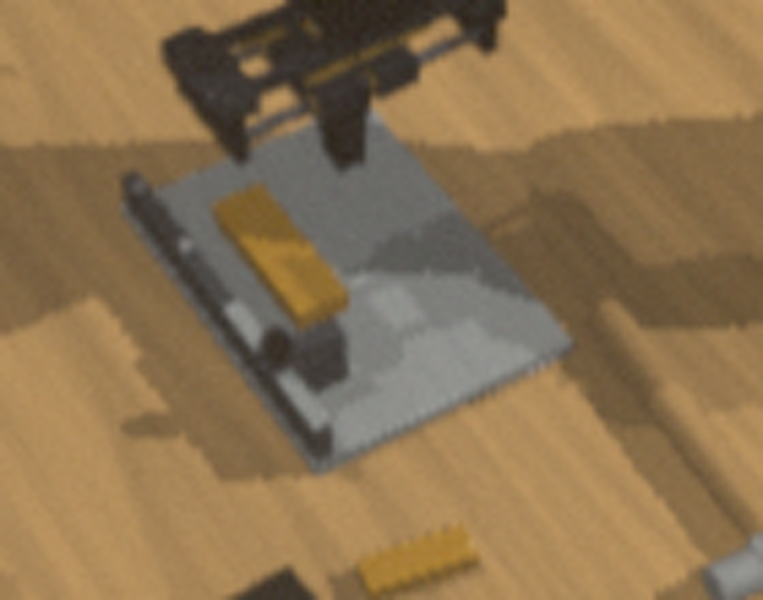

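The bar lies flat on the plate, parallel to the guide, at about (280,255). The stop is at (320,350) with a small gap ahead of the bar. I'll lower the shut fingers behind the bar's long side and push by touch.

Request:
{"method": "play_rows", "body": {
  "claw": [1, 1, 1, 1, 1, 1, 1],
  "delta_pos": [
    [0, 0, 0.1],
    [0, 0, 0.12],
    [0, 0, 0.06],
    [0, 0, 0.035],
    [0, 0, 0],
    [0, 0, 0],
    [0, 0.03, 0]
  ],
  "delta_rot": [
    [0, 0, 0],
    [0, 0, 0],
    [0, 0, 0],
    [0, 0, 0],
    [0, 0, 0],
    [0, 0, 0],
    [0, 0, 0]
  ]
}}

```text
time: 13.05
ee_pos: [0.5024, -0.2426, 0.015]
eef_rot: [0.707, 0.707, -0.0, 0.001]
ft_force: [-0.2, -0.6, 0.3]
width: 0.0005
grip_force: 0.0
```

Request:
{"method": "play_rows", "body": {
  "claw": [1, 1, 1, 1, 1, 1],
  "delta_pos": [
    [0, 0.01, 0],
    [0, 0.01, 0],
    [0, 0.01, 0],
    [0, 0.01, 0],
    [0, 0.01, 0],
    [0, 0.01, 0]
  ],
  "delta_rot": [
    [0, 0, 0],
    [0, 0, 0],
    [0, 0, 0],
    [0, 0, 0],
    [0, 0, 0],
    [0, 0, 0]
  ]
}}

```text
time: 13.65
ee_pos: [0.5143, -0.2422, 0.0141]
eef_rot: [0.707, 0.707, -0.0, 0.0]
ft_force: [-0.7, 1.4, -0.6]
width: 0.0005
grip_force: 0.0
```

Request:
{"method": "play_rows", "body": {
  "claw": [1, 1, 1, 1, 1, 1, 1, 1],
  "delta_pos": [
    [0, 0.01, 0],
    [0, 0.01, 0],
    [0, 0.01, 0],
    [0, 0.01, 0],
    [0, 0.01, 0],
    [0, 0.01, 0],
    [0, 0.01, 0],
    [0, 0.01, 0]
  ],
  "delta_rot": [
    [0, 0, 0],
    [0, 0, 0],
    [0, 0, 0],
    [0, 0, 0],
    [0, 0, 0],
    [0, 0, 0],
    [0, 0, 0],
    [0, 0, 0]
  ]
}}

```text
time: 14.45
ee_pos: [0.5289, -0.2425, 0.0139]
eef_rot: [0.707, 0.707, -0.001, -0.001]
ft_force: [-6.8, 0.2, 4.3]
width: 0.0002
grip_force: 3.3
```

Request:
{"method": "play_rows", "body": {
  "claw": [1, 1, 1, 1, 1],
  "delta_pos": [
    [0, 0.01, 0],
    [0, 0.01, 0],
    [0, 0.01, 0],
    [0, 0.01, 0],
    [0, 0.01, 0]
  ],
  "delta_rot": [
    [0, 0, 0],
    [0, 0, 0],
    [0, 0, 0],
    [0, 0, 0],
    [0, 0, 0]
  ]
}}

```text
time: 14.95
ee_pos: [0.5389, -0.2425, 0.0139]
eef_rot: [0.707, 0.707, -0.001, -0.001]
ft_force: [-6.2, 0.1, 5.2]
width: 0.0002
grip_force: 3.3
```

```bash
python3 -c "
from h import *
go(.561,-.242,.014,90)
c=r.camera('scene');cv2.imwrite('pics/q.png',cv2.resize(c['pixels'][100:210,160:300,::-1],(763,600),interpolation=cv2.INTER_CUBIC))"
```

```text
{'time': 14.95, 'ee_pos': [0.5389, -0.2425, 0.0139], 'eef_rot': [0.7074, 0.7068, -0.0011, -0.0009], 'ft_force': [-6.1612, 0.0617, 5.2429], 'width': 0.0002, 'grip_force': 3.2782, 'joint_positions': [0.8453, 0.5448, -0.6277, 1.7287, 0.3732, 0.9928, 0.0776]}
yaw 89.95 tilt 0.17 toolpos units [ 0.0025  0.1106 -0.0006] rot units [-0.0009  0.0001 -0.0003]
```

View pics/q.png

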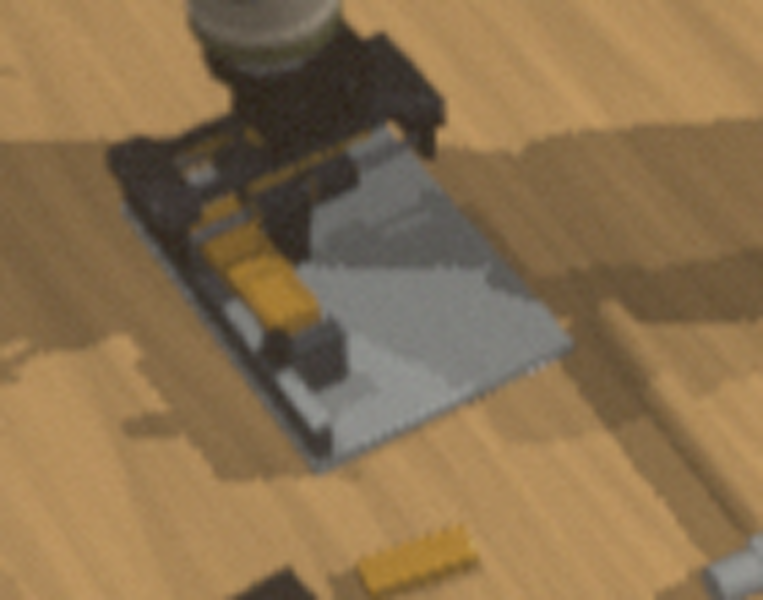

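The bar at (265,275) stays parallel and is close to the guide. Sliding force is about 6 N. From here I'll use 1 mm steps and watch the force.

Request:
{"method": "play_rows", "body": {
  "claw": [1, 1, 1],
  "delta_pos": [
    [0, 0.005, 0],
    [0, 0.005, 0],
    [0, 0.005, 0]
  ],
  "delta_rot": [
    [0, 0, 0],
    [0, 0, 0],
    [0, 0, 0]
  ]
}}

```text
time: 15.3
ee_pos: [0.542, -0.2425, 0.0139]
eef_rot: [0.707, 0.707, -0.001, -0.001]
ft_force: [-6.0, 0.8, 3.9]
width: 0.0003
grip_force: 3.1
```

Request:
{"method": "play_rows", "body": {
  "claw": [1, 1, 1],
  "delta_pos": [
    [0, 0.005, 0],
    [0, 0.005, 0],
    [0, 0.005, 0]
  ],
  "delta_rot": [
    [0, 0, 0],
    [0, 0, 0],
    [0, 0, 0]
  ]
}}

```text
time: 15.6
ee_pos: [0.545, -0.2425, 0.0139]
eef_rot: [0.707, 0.707, -0.001, -0.001]
ft_force: [-5.7, -0.9, 3.3]
width: 0.0008
grip_force: 3.1
```

Request:
{"method": "play_rows", "body": {
  "claw": [1, 1],
  "delta_pos": [
    [0, 0.005, 0],
    [0, 0.005, 0]
  ],
  "delta_rot": [
    [0, 0, 0],
    [0, 0, 0]
  ]
}}

```text
time: 15.8
ee_pos: [0.547, -0.2425, 0.0139]
eef_rot: [0.707, 0.707, -0.001, -0.001]
ft_force: [-6.2, 0.7, 4.1]
width: 0.0004
grip_force: 3.1
```

Request:
{"method": "play_rows", "body": {
  "claw": [1, 1],
  "delta_pos": [
    [0, 0.005, 0],
    [0, 0.005, 0]
  ],
  "delta_rot": [
    [0, 0, 0],
    [0, 0, 0]
  ]
}}

```text
time: 16.0
ee_pos: [0.5473, -0.2424, 0.0139]
eef_rot: [0.707, 0.707, -0.002, -0.002]
ft_force: [-19.4, 1.7, 16.0]
width: 0.0005
grip_force: 9.3
```

Firm contact with the guide at TCP x = 0.547. I'll back off and move round to the bar's −y end.

Request:
{"method": "play_rows", "body": {
  "claw": [1, 1, 1, 1, 1, 1, 1],
  "delta_pos": [
    [0, -0.02, 0],
    [0, -0.06, 0],
    [0, -0.06, -0.05],
    [0, 0, -0.15],
    [0, 0, -0.12],
    [-0.1, 0, 0],
    [0, 0, 0]
  ],
  "delta_rot": [
    [0, 0, 0],
    [0, 0, 0],
    [0, 0, 0],
    [0, 0, 0],
    [0, 0, 0],
    [0, 0, 0],
    [0, 0, 0]
  ]
}}

```text
time: 16.7
ee_pos: [0.5216, -0.2652, 0.0788]
eef_rot: [0.708, 0.706, -0.0, 0.001]
ft_force: [0.2, -1.0, -0.9]
width: 0.0004
grip_force: 0.0
```

Request:
{"method": "play_rows", "body": {
  "claw": [1, 1, 1, 1, 1, 1],
  "delta_pos": [
    [-0.15, 0, 0],
    [-0.165, 0, 0],
    [0, 0.13, 0],
    [0, 0.14, 0],
    [0, 0, 0],
    [0, 0, 0]
  ],
  "delta_rot": [
    [0, 0, 0],
    [0, 0, 0],
    [0, 0, 0],
    [0, 0, 0],
    [0, 0, 0],
    [0, 0, 0]
  ]
}}

```text
time: 17.3
ee_pos: [0.576, -0.324, 0.0773]
eef_rot: [0.707, 0.707, 0.0, -0.001]
ft_force: [0.1, 0.1, 0.2]
width: 0.0004
grip_force: 0.0
```

```bash
python3 -c "
from h import *
go(.572,-.325,.0145,90)
c=r.camera('scene');cv2.imwrite('pics/s.png',cv2.resize(c['pixels'][100:210,160:300,::-1],(763,600),interpolation=cv2.INTER_CUBIC))"
```

```text
{'time': 17.3, 'ee_pos': [0.576, -0.324, 0.0773], 'eef_rot': [0.7068, 0.7074, 0.0001, -0.0007], 'ft_force': [0.1317, 0.0798, 0.1866], 'width': 0.0004, 'grip_force': 0.0, 'joint_positions': [0.8828, 0.5975, -0.6115, 1.4902, 0.3577, 1.1684, 0.2125]}
yaw 90.05 tilt 0.08 toolpos units [-0.0052 -0.0195  0.3139] rot units [-0.0002 -0.0004  0.0003]
```

View pics/s.png

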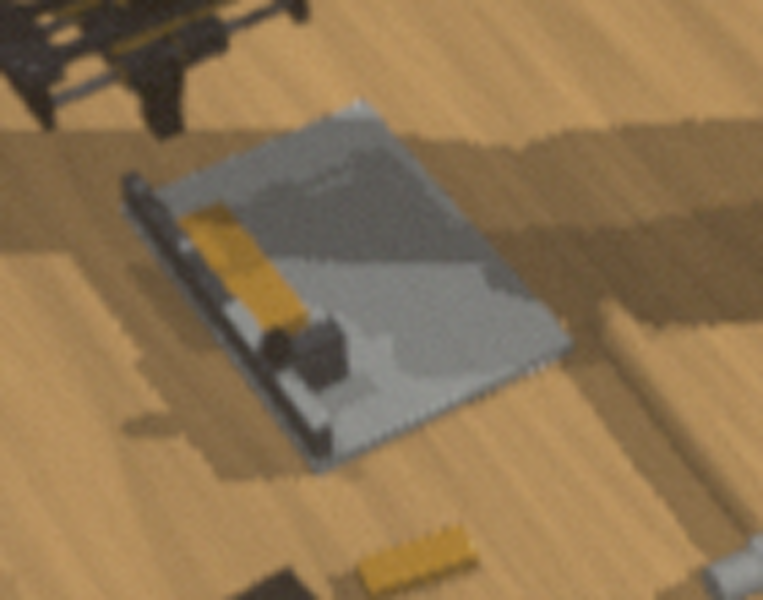

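The bar at (245,265) lies along the guide, square to it, with the stop at (320,350) just ahead. Now I'll lower the fingers behind its −y end.

Request:
{"method": "play_rows", "body": {
  "claw": [1, 1, 1, 1, 1, 1, 1],
  "delta_pos": [
    [-0.005, -0.03, 0],
    [0, 0, 0.1],
    [0, 0, 0.12],
    [0, 0, 0.06],
    [0, 0, 0.034],
    [0, 0, 0],
    [0, 0, 0]
  ],
  "delta_rot": [
    [0, 0, 0],
    [0, 0, 0],
    [0, 0, 0],
    [0, 0, 0],
    [0, 0, 0],
    [0, 0, 0],
    [0, 0, 0]
  ]
}}

```text
time: 18.05
ee_pos: [0.5705, -0.3264, 0.0163]
eef_rot: [0.707, 0.707, 0.0, 0.001]
ft_force: [0.2, -0.7, 0.9]
width: 0.0004
grip_force: 0.0
```

Request:
{"method": "play_rows", "body": {
  "claw": [1, 1, 1, 1, 1],
  "delta_pos": [
    [0.01, 0, 0],
    [0.01, 0, 0],
    [0.01, 0, 0],
    [0.01, 0, 0],
    [0.01, 0, 0]
  ],
  "delta_rot": [
    [0, 0, 0],
    [0, 0, 0],
    [0, 0, 0],
    [0, 0, 0],
    [0, 0, 0]
  ]
}}

```text
time: 18.55
ee_pos: [0.5702, -0.3159, 0.0155]
eef_rot: [0.707, 0.707, 0.0, 0.0]
ft_force: [-0.7, 0.0, -0.7]
width: 0.0004
grip_force: 0.0
```

Request:
{"method": "play_rows", "body": {
  "claw": [1, 1, 1, 1, 1],
  "delta_pos": [
    [0.01, 0, 0],
    [0.01, 0, 0],
    [0.01, 0, 0],
    [0.01, 0, 0],
    [0.01, 0, 0]
  ],
  "delta_rot": [
    [0, 0, 0],
    [0, 0, 0],
    [0, 0, 0],
    [0, 0, 0],
    [0, 0, 0]
  ]
}}

```text
time: 19.05
ee_pos: [0.57, -0.3067, 0.0154]
eef_rot: [0.707, 0.707, -0.0, 0.0]
ft_force: [0.2, -3.6, -1.4]
width: 0.0006
grip_force: 1.5
```

Request:
{"method": "play_rows", "body": {
  "claw": [1, 1, 1, 1, 1, 1, 1, 1],
  "delta_pos": [
    [0.005, 0, 0],
    [0.005, 0, 0],
    [0.005, 0, 0],
    [0.005, 0, 0],
    [0.005, 0, 0],
    [0.005, 0, 0],
    [0.005, 0, 0],
    [0.005, 0, 0]
  ],
  "delta_rot": [
    [0, 0, 0],
    [0, 0, 0],
    [0, 0, 0],
    [0, 0, 0],
    [0, 0, 0],
    [0, 0, 0],
    [0, 0, 0],
    [0, 0, 0]
  ]
}}

```text
time: 19.85
ee_pos: [0.5702, -0.2981, 0.0154]
eef_rot: [0.707, 0.707, 0.0, 0.0]
ft_force: [-0.0, -2.9, -1.1]
width: 0.0003
grip_force: 1.5
```

Request:
{"method": "play_rows", "body": {
  "claw": [1, 1, 1, 1],
  "delta_pos": [
    [0.005, 0, 0],
    [0.005, 0, 0],
    [0.005, 0, 0],
    [0.005, 0, 0]
  ],
  "delta_rot": [
    [0, 0, 0],
    [0, 0, 0],
    [0, 0, 0],
    [0, 0, 0]
  ]
}}

```text
time: 20.25
ee_pos: [0.5702, -0.2941, 0.0154]
eef_rot: [0.707, 0.707, -0.0, 0.0]
ft_force: [-0.1, -2.8, -1.1]
width: 0.0004
grip_force: 1.5
```

```bash
python3 -c "
from h import *
f=[]
go(.57,-.29,.0155,90)
c=r.camera('top');cv2.imwrite('pics/t.png',cv2.resize(c['pixels'][160:240,280:385,::-1],(787,600),interpolation=cv2.INTER_CUBIC))"
```

```text
{'time': 20.25, 'ee_pos': [0.5702, -0.2941, 0.0154], 'eef_rot': [0.7072, 0.707, -0.0, 0.0], 'ft_force': [-0.0978, -2.8281, -1.0862], 'width': 0.0004, 'grip_force': 1.4952, 'joint_positions': [0.8501, 0.6299, -0.5979, 1.5888, 0.3934, 1.0456, 0.1416]}
yaw 89.99 tilt 0.01 toolpos units [ 0.0204 -0.0008 -0.0006] rot units [ 0.      0.     -0.0001]
```

View pics/t.png

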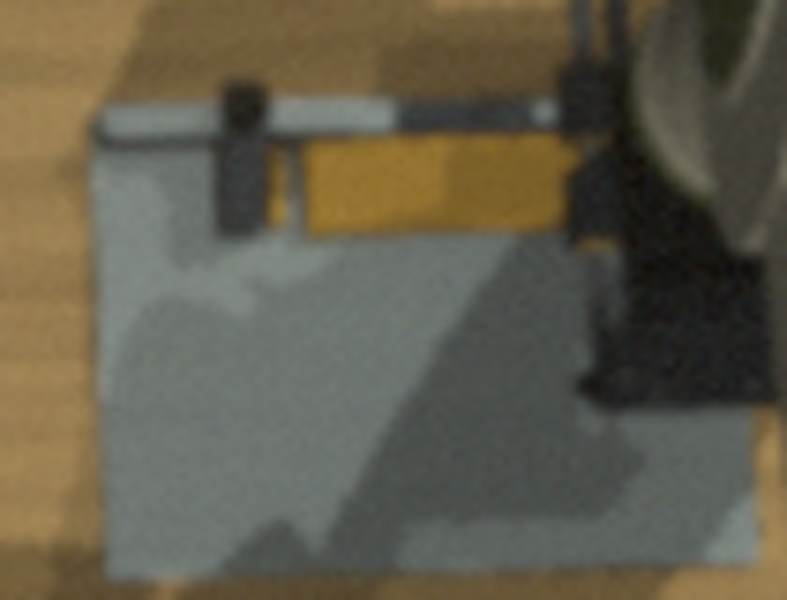

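The bar end at u=305 is about 6 mm from the pad face at u=290, and the bar lies along the guide. Continuing gently.

Request:
{"method": "play_rows", "body": {
  "claw": [1, 1, 1, 1],
  "delta_pos": [
    [0.005, 0, 0],
    [0.005, 0, 0],
    [0.005, 0, 0],
    [0.005, 0, 0]
  ],
  "delta_rot": [
    [0, 0, 0],
    [0, 0, 0],
    [0, 0, 0],
    [0, 0, 0]
  ]
}}

```text
time: 20.7
ee_pos: [0.5702, -0.2901, 0.0154]
eef_rot: [0.707, 0.707, -0.0, 0.0]
ft_force: [0.2, -2.7, -0.9]
width: 0.0005
grip_force: 1.5
```

Request:
{"method": "play_rows", "body": {
  "claw": [1, 1],
  "delta_pos": [
    [0.005, 0, 0],
    [0.005, 0, 0]
  ],
  "delta_rot": [
    [0, 0, 0],
    [0, 0, 0]
  ]
}}

```text
time: 20.9
ee_pos: [0.5701, -0.2881, 0.0154]
eef_rot: [0.707, 0.707, -0.0, 0.0]
ft_force: [-0.7, -3.1, -0.3]
width: 0.0005
grip_force: 1.5
```

Request:
{"method": "play_rows", "body": {
  "claw": [1, 1],
  "delta_pos": [
    [0.005, 0, 0],
    [0.005, 0, 0]
  ],
  "delta_rot": [
    [0, 0, 0],
    [0, 0, 0]
  ]
}}

```text
time: 21.1
ee_pos: [0.5701, -0.2861, 0.0154]
eef_rot: [0.707, 0.707, -0.0, 0.0]
ft_force: [0.3, -2.8, -0.7]
width: 0.0008
grip_force: 1.5
```

Request:
{"method": "play_rows", "body": {
  "claw": [1],
  "delta_pos": [
    [0.005, 0, 0]
  ],
  "delta_rot": [
    [0, 0, 0]
  ]
}}

```text
time: 21.2
ee_pos: [0.5701, -0.2852, 0.0154]
eef_rot: [0.707, 0.707, -0.0, 0.0]
ft_force: [-0.1, -3.1, -1.1]
width: 0.0004
grip_force: 1.8
```

Request:
{"method": "play_rows", "body": {
  "claw": [1],
  "delta_pos": [
    [0.005, 0, 0]
  ],
  "delta_rot": [
    [0, 0, 0]
  ]
}}

```text
time: 21.3
ee_pos: [0.5701, -0.2843, 0.0154]
eef_rot: [0.707, 0.707, -0.0, 0.0]
ft_force: [0.5, -3.2, -1.5]
width: 0.0005
grip_force: 1.8
```

Request:
{"method": "play_rows", "body": {
  "claw": [1],
  "delta_pos": [
    [0.005, 0, 0]
  ],
  "delta_rot": [
    [0, 0, 0]
  ]
}}

```text
time: 21.4
ee_pos: [0.5701, -0.2833, 0.0154]
eef_rot: [0.707, 0.707, -0.0, 0.0]
ft_force: [-1.0, -4.0, -0.2]
width: 0.0002
grip_force: 1.9
```

Request:
{"method": "play_rows", "body": {
  "claw": [1],
  "delta_pos": [
    [0.005, 0, 0]
  ],
  "delta_rot": [
    [0, 0, 0]
  ]
}}

```text
time: 21.5
ee_pos: [0.5701, -0.2822, 0.0154]
eef_rot: [0.707, 0.707, -0.0, 0.0]
ft_force: [0.3, -4.1, -0.8]
width: 0.0003
grip_force: 1.9
```

The force rose from about 2.9 to 4.1 N over roughly 3 mm, so the pad is partly compressed. I'll withdraw and check.

Request:
{"method": "play_rows", "body": {
  "claw": [1, 1, 1, 1, 1, 1, 1, 1],
  "delta_pos": [
    [-0.01, 0, 0],
    [-0.02, 0, 0],
    [-0.06, 0, 0],
    [-0.06, 0, 0],
    [0, 0, -0.1],
    [0, 0, -0.2],
    [0, -0.2, -0.1],
    [0, -0.15, 0]
  ],
  "delta_rot": [
    [0, 0, 0],
    [0, 0, 0],
    [0, 0, 0],
    [0, 0, 0],
    [0, 0, 0],
    [0, 0, 0],
    [0, 0, 0],
    [0, 0, 0]
  ]
}}

```text
time: 22.3
ee_pos: [0.5007, -0.3138, 0.0985]
eef_rot: [0.707, 0.707, 0.001, 0.002]
ft_force: [0.3, -0.0, 0.5]
width: 0.0004
grip_force: 0.0
```

Request:
{"method": "play_rows", "body": {
  "claw": [1, 1, 1, 1, 1, 1, 1],
  "delta_pos": [
    [-0.2, -0.1, 0],
    [-0.2, -0.1, 0],
    [-0.2, 0, 0],
    [-0.2, 0, 0],
    [0, 0, 0],
    [0, 0, 0],
    [0, 0, 0]
  ],
  "delta_rot": [
    [0, 0, 0],
    [0, 0, 0],
    [0, 0, 0],
    [0, 0, 0],
    [0, 0, 0],
    [0, 0, 0],
    [0, 0, 0]
  ]
}}

```text
time: 23.0
ee_pos: [0.4604, -0.4715, 0.0953]
eef_rot: [0.707, 0.707, 0.0, -0.0]
ft_force: [0.4, 0.6, -0.1]
width: 0.0003
grip_force: 0.0
```

```bash
python3 - <<'E'
from h import *
go(.5,-.228,.08,90)
c=r.camera("top");h=cv2.cvtColor(c["pixels"],cv2.COLOR_RGB2HSV).astype(int)
m=((h[...,1]>150)).astype(np.uint8); m[:,:318]=0;m[:170]=0;m[195:]=0;m[:,370:]=0
n,l,s,_=cv2.connectedComponentsWithStats(m);i=1+np.argmax(s[1:,4])
ys,xs=np.nonzero(l==i);a=onplane(c,np.c_[xs,ys],.028)[:,:2]*1000;mu=a.mean(0)
ev,V=np.linalg.eigh(np.cov((a-mu).T));d=V[:,1]
print(mu.round(1),np.degrees(np.arctan2(d[1],d[0])).round(2),np.sqrt(12*ev).round(1),len(xs))
# near-side lower edge per column and near face line
e=np.array([(u,ys[xs==u].max()) for u in np.unique(xs)]);w=onplane(c,e,.028)*1000
print("edge slope deg",np.degrees(np.arctan(np.polyfit(w[5:-5,1],w[5:-5,0],1)[0])).round(2))
cv2.imwrite("pics/u.png",cv2.resize(c["pixels"][160:240,280:385,::-1],(787,600),interpolation=cv2.INTER_CUBIC))
E
```

```text
{'time': 23.0, 'ee_pos': [0.4604, -0.4715, 0.0953], 'eef_rot': [0.7069, 0.7073, 0.0004, -0.0002], 'ft_force': [0.3945, 0.6225, -0.1128], 'width': 0.0003, 'grip_force': 0.0, 'joint_positions': [1.143, 0.5644, -0.5737, 1.4835, 0.3175, 1.1877, 0.5215]}
yaw 90.03 tilt 0.05 toolpos units [1.2174 0.1987 0.0774] rot units [ 0.0001 -0.0002  0.0002]
[ 575.1 -216.3] 90.88 [ 34.  104.1] 421
edge slope deg 0.4
```

View pics/u.png

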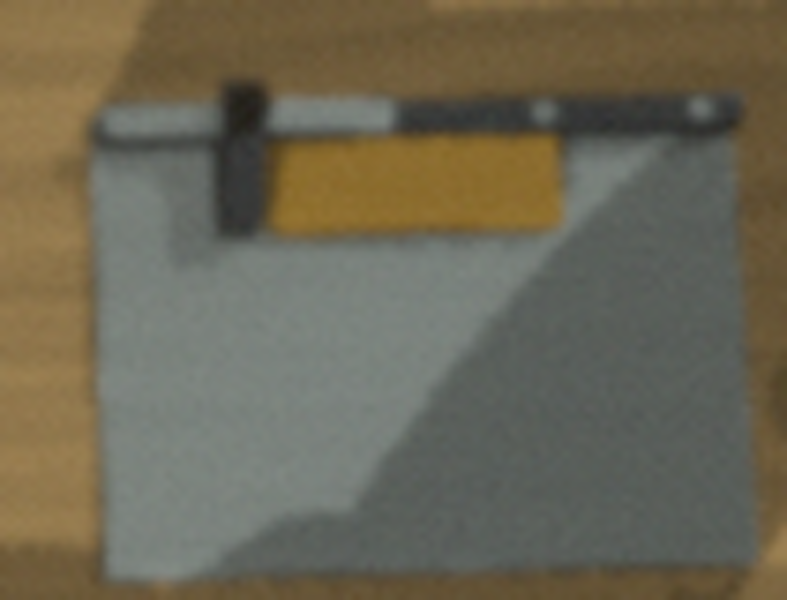

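The bar end is on the pad with no visible gap, and the long side is along the guide. Since the camera only resolves about 3 mm per pixel, I'll confirm flushness with one light touch on the long side (known contact at x = 0.547).

Request:
{"method": "play_rows", "body": {
  "claw": [1, 1, 1, 1, 1, 1, 1, 1],
  "delta_pos": [
    [0.2, 0.1, 0],
    [0.2, 0.1, 0],
    [0.2, 0, 0],
    [0.2, 0, 0],
    [0.2, 0, 0],
    [0.2, 0, 0],
    [0.028, 0, 0],
    [0, 0, 0]
  ],
  "delta_rot": [
    [0, 0, 0],
    [0, 0, 0],
    [0, 0, 0],
    [0, 0, 0],
    [0, 0, 0],
    [0, 0, 0],
    [0, 0, 0],
    [0, 0, 0]
  ]
}}

```text
time: 23.85
ee_pos: [0.5005, -0.2247, 0.0959]
eef_rot: [0.706, 0.708, -0.0, 0.0]
ft_force: [0.2, -0.7, -0.2]
width: 0.0006
grip_force: 0.0
```

Request:
{"method": "play_rows", "body": {
  "claw": [1, 1, 1, 1, 1, 1, 1],
  "delta_pos": [
    [0, 0, 0.12],
    [0, 0, 0.15],
    [0, 0, 0.09],
    [0, 0, 0.04],
    [0, 0, 0],
    [0, 0, 0],
    [0, 0, 0]
  ],
  "delta_rot": [
    [0, 0, 0],
    [0, 0, 0],
    [0, 0, 0],
    [0, 0, 0],
    [0, 0, 0],
    [0, 0, 0],
    [0, 0, 0]
  ]
}}

```text
time: 24.55
ee_pos: [0.5009, -0.2271, 0.0165]
eef_rot: [0.707, 0.707, 0.0, 0.001]
ft_force: [-0.7, -0.2, 0.3]
width: 0.0005
grip_force: 0.0
```

```bash
python3 -c "
from h import *
go(.544,-.226,.0140,90)"
```

```text
{'time': 24.55, 'ee_pos': [0.5009, -0.2271, 0.0165], 'eef_rot': [0.7073, 0.7069, 0.0002, 0.0009], 'ft_force': [-0.658, -0.2351, 0.3155], 'width': 0.0005, 'grip_force': 0.0, 'joint_positions': [0.8916, 0.4647, -0.6545, 1.8399, 0.3427, 0.9498, 0.0857]}
yaw 89.97 tilt 0.11 toolpos units [0.0057 0.2154 0.0129] rot units [ 0.0005  0.0003 -0.0002]
```

Request:
{"method": "play_rows", "body": {
  "claw": [1, 1, 1, 1, 1, 1, 1, 1],
  "delta_pos": [
    [0, 0.06, 0.01],
    [0, 0.06, 0],
    [0, 0.04, 0],
    [0, 0.025, 0],
    [0, 0.015, 0],
    [0, 0.01, 0],
    [0, 0, 0],
    [0, 0, 0]
  ],
  "delta_rot": [
    [0, 0, 0],
    [0, 0, 0],
    [0, 0, 0],
    [0, 0, 0],
    [0, 0, 0],
    [0, 0, 0],
    [0, 0, 0],
    [0, 0, 0]
  ]
}}

```text
time: 25.35
ee_pos: [0.5419, -0.2266, 0.0133]
eef_rot: [0.707, 0.707, -0.0, -0.0]
ft_force: [0.3, -0.4, 0.3]
width: 0.0006
grip_force: 0.0
```

Request:
{"method": "play_rows", "body": {
  "claw": [1, 1],
  "delta_pos": [
    [0, 0.005, 0],
    [0, 0.005, 0]
  ],
  "delta_rot": [
    [0, 0, 0],
    [0, 0, 0]
  ]
}}

```text
time: 25.55
ee_pos: [0.5441, -0.2267, 0.0134]
eef_rot: [0.707, 0.707, -0.0, 0.0]
ft_force: [0.5, -0.6, -0.4]
width: 0.0004
grip_force: 0.0
```

Request:
{"method": "play_rows", "body": {
  "claw": [1],
  "delta_pos": [
    [0, 0.005, 0]
  ],
  "delta_rot": [
    [0, 0, 0]
  ]
}}

```text
time: 25.65
ee_pos: [0.5452, -0.2267, 0.0134]
eef_rot: [0.707, 0.707, -0.0, 0.0]
ft_force: [0.4, 0.6, -0.8]
width: 0.0003
grip_force: 0.0
```

Request:
{"method": "play_rows", "body": {
  "claw": [1],
  "delta_pos": [
    [0, 0.005, 0]
  ],
  "delta_rot": [
    [0, 0, 0]
  ]
}}

```text
time: 25.75
ee_pos: [0.5463, -0.2266, 0.0134]
eef_rot: [0.707, 0.707, -0.0, 0.0]
ft_force: [1.0, 0.0, 0.3]
width: 0.0005
grip_force: 0.0
```

Request:
{"method": "play_rows", "body": {
  "claw": [1],
  "delta_pos": [
    [0, 0.005, 0]
  ],
  "delta_rot": [
    [0, 0, 0]
  ]
}}

```text
time: 25.85
ee_pos: [0.5473, -0.2265, 0.0134]
eef_rot: [0.707, 0.707, -0.0, 0.0]
ft_force: [-0.6, 0.4, 0.7]
width: 0.0004
grip_force: 0.1
```

Request:
{"method": "play_rows", "body": {
  "claw": [1, 1],
  "delta_pos": [
    [0, 0.003, 0],
    [0, 0, 0]
  ],
  "delta_rot": [
    [0, 0, 0],
    [0, 0, 0]
  ]
}}

```text
time: 26.05
ee_pos: [0.5473, -0.2266, 0.0132]
eef_rot: [0.707, 0.707, -0.0, -0.0]
ft_force: [-3.5, 0.7, 3.2]
width: 0.0002
grip_force: 1.7
```

The bar resists firmly at x = 0.5473, the same reading as the earlier seating, so it is flush. Retreating straight back, then up.

Request:
{"method": "play_rows", "body": {
  "claw": [1, 1, 1, 1, 1, 1, 1, 1],
  "delta_pos": [
    [0, -0.01, 0],
    [0, -0.05, 0],
    [0, -0.12, 0],
    [0, -0.1, -0.05],
    [0, 0, -0.2],
    [0, 0, -0.2],
    [0, 0, 0],
    [0, 0, 0]
  ],
  "delta_rot": [
    [0, 0, 0],
    [0, 0, 0],
    [0, 0, 0],
    [0, 0, 0],
    [0, 0, 0],
    [0, 0, 0],
    [0, 0, 0],
    [0, 0, 0]
  ]
}}

```text
time: 26.85
ee_pos: [0.4918, -0.227, 0.104]
eef_rot: [0.707, 0.707, -0.0, 0.001]
ft_force: [0.5, 0.3, -1.5]
width: 0.0002
grip_force: 0.0
```

```bash
python3 - <<'E'
from h import *
st()
c=r.camera("scene");p=c["pixels"];h=cv2.cvtColor(p,cv2.COLOR_RGB2HSV).astype(int)
m=((h[...,1]>150)&(h[...,2]>60)).astype(np.uint8);m[:120]=0;m[175:]=0;m[:,:185]=0;m[:,235:]=0
n,l,s,_=cv2.connectedComponentsWithStats(m);i=1+np.argmax(s[1:,4]);print(s[i])
cv2.imwrite("pics/v.png",cv2.resize(p[100:210,160:300,::-1],(763,600),interpolation=cv2.INTER_CUBIC))
E
```

```text
{'time': 26.85, 'ee_pos': [0.4918, -0.227, 0.104], 'eef_rot': [0.7073, 0.7069, -0.0, 0.0012], 'ft_force': [0.5378, 0.2801, -1.5152], 'width': 0.0002, 'grip_force': 0.0, 'joint_positions': [0.9561, 0.3315, -0.7079, 1.7958, 0.2412, 1.0999, 0.1643]}
[198 143  19  18 156]
```

View pics/v.png

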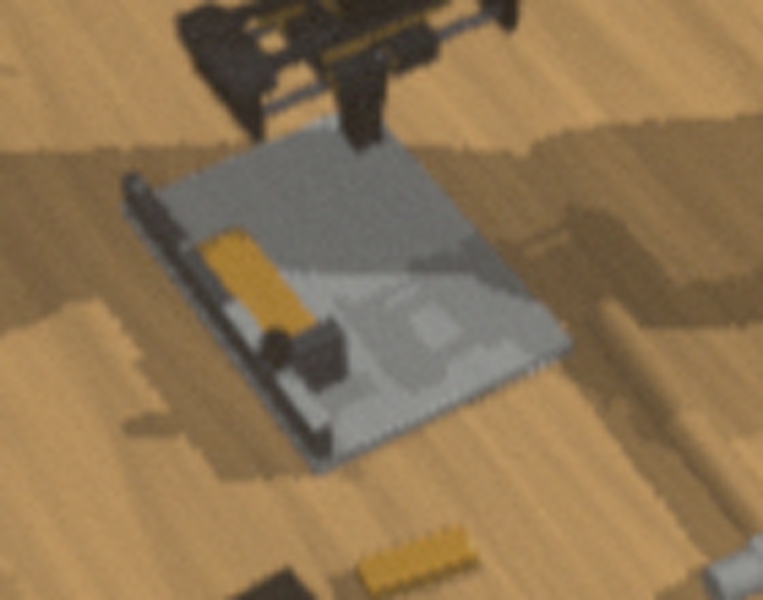

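The bar at (255,280) sits in the corner along the guide, its end at the stop, with the gripper clear and the offcut unmoved. Handing in.

```bash
python3 -c "
from bench import r
print(r.close_job())"
```

```text
the job is handed in; nothing more can be done
None
```

I handed the job in at about 27 s with the bar flush along the guide (by touch) and its end on the sprung pad (by force rise and picture), arm clear, but no verdict came back and I viewed 11 pictures against your limit of 10.

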